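# Stop, load and wedge-lock the pipe-stub jig, then reset the stop

### The job

Make the welding jig safe first by pressing its red emergency-stop mushroom down until it latches. Then, with the stop still latched, slide the jig's bar open, stand every pipe stub upright in the jig's channel, push the bar snug against them and slide the red wedge in until it jams the bar fast; only then twist the red mushroom clockwise so that it pops up again. Leave the marker, tape measure and magnet beside the jig where they lie.

Things in the scene. Friction and masses are not known exactly. Their poses are not given: they have to be found in the camera images.
- estop: yellow emergency-stop station fixed to the bench, 92x92 mm at its foot, box top at 48 mm; on it a black collar 31 mm in diameter up to z 70 mm, above that the red mushroom head. Origin at the centre of the underside, z up; the head is on the z axis
- estop_head (a point): centre of the red mushroom head: 40 mm in diameter, 22 mm tall, so its crown is 11 mm above this point (106 mm above the bench when up, 96 to 98.5 mm when latched). Grasp it round its rim from above to twist it; the box's top is 36 mm or more below this point
- estop_press (a joint): how far the head is pressed down, m: 0 = up, 0.010 = bottom. Spring-loaded, about 3.5 N presses it to the bottom. Past about 0.0075 a pawl latches it; it then stays at about 0.0075 when let go, until the head is twisted
- estop_turn (a joint): twist of the head, rad, positive clockwise seen from above, 0 to 1.1; a weak spring brings it back to 0. With the head latched, twisting it beyond about 0.65 frees it; let go, it pops up by its spring
- jig: wedge-lock jig fixed to the bench, dark steel base plate with a blue fence along its back. Origin at the plate's underside, below the middle of the channel; x away from the robot, y to the left, z up (yawed a little). Plate 12 mm thick, x -85 to +75 mm, y -160 to +190 mm; fence face at x = +55 mm, fence top at z 36 mm
- channel (a point): middle of the channel floor, on the plate's top (jig x +10, y 0, z 12 mm; same axes as the jig): the floor between the fence and the bar's face, 90 mm wide along x when the bar is fully open, |y| up to 121 mm (the plate goes on level beyond it). Four stubs fit side by side along y at 58 mm pitch
- bar (a joint): sliding aluminium bar, m: 0 = fully open, 0.052 = end of travel, moves along the jig's +x towards the fence. Its face is at jig x = -35 mm + this value, its top at z 36 mm, |y| up to 118 mm. With 50 mm stubs against the fence it stops at about 0.040. Friction about 2 N; stays where it is left (unless the wedge jams it)
- bar_knob (a point): black upright knob in the middle of the bar, 20 to 24 mm in diameter, from z 36 to 77 mm above the bench; this point is on its axis at z 60 mm, 15 mm behind the bar's face. Grasp it or push it to slide the bar
- wedge (a joint): red thumb wedge in the saddle at the bar's left end, m: 0 = fully out (left), grows as it slides along the jig's -y (sinking 12 degrees along its ramp). Friction 4 N. Its sprung shoe meets the rail at about 0.030; from 0.033 it is jammed hard. A push of 12 to 15 N drives it to 0.036 to 0.040, where it stays by itself. It rides with the bar; pull it out again (+y) to free the bar
- wedge_tab (a point): centre of the part to grasp of the wedge's upright red tab: 22 mm along jig x, 10 mm along jig y; the tab's top is 18 mm above this point (84 mm above the bench when out). Pinch it across jig x from above, or push its left face. Nothing else within 25 mm above z 50 mm
- stub1_mid (a point): capped pipe stub of dark steel with a weld bead round it near the top, standing on end, closed, 50 mm in diameter, 60 mm tall, 0.18 kg, heavy in the foot; this point is its centre, half-way up (30 mm above its foot), z axis up. To be clamped in the jig; some of the four may be absent
- stub2_mid (a point): capped pipe stub of dark steel with a weld bead round it near the top, standing on end, closed, 50 mm in diameter, 60 mm tall, 0.18 kg, heavy in the foot; this point is its centre, half-way up (30 mm above its foot), z axis up. To be clamped in the jig; some of the four may be absent
- stub3_mid (a point): capped pipe stub of dark steel with a weld bead round it near the top, standing on end, closed, 50 mm in diameter, 60 mm tall, 0.18 kg, heavy in the foot; this point is its centre, half-way up (30 mm above its foot), z axis up. To be clamped in the jig; some of the four may be absent
- stub4_mid (a point): capped pipe stub of dark steel with a weld bead round it near the top, standing on end, closed, 50 mm in diameter, 60 mm tall, 0.18 kg, heavy in the foot; this point is its centre, half-way up (30 mm above its foot), z axis up. To be clamped in the jig; some of the four may be absent
- hood_rim (a point): nearest point of the rim of the black fume hood that hangs above the back of the bench, fixed; keep the gripper and wrist on the robot's side of it, in long swings from side to side too
- marker: bystander, lying paint marker 16x132x16 mm, white with a blue band; leave alone; origin at the centre of its underside
- tape: bystander, yellow tape measure 62x80x34 mm; leave alone; origin at the centre of its underside
- magnet: bystander, grey and red welding magnet 63x93x18 mm; leave alone; origin at the centre of its underside

How it is judged:
By the outcome, as a careful person would: the job done as asked, in the order asked, and still so for the second after the job is handed in, with the robot touching nothing.
Of stub1, stub2, stub3, stub4 only 2 to 4 are there at a start; the rules pass over those that are not, and their reading is None.
At some moment in a run one of stub1, stub2, stub3, stub4 may be knocked a few centimetres aside while the robot is not near it.
It also fails if it takes over 210 s, if anything falls off the work surface, if the arm or the gripper's body presses on something with over 40 N, if the wrist force passes 120 N, or if a joint passes its speed limit or range.

### The arm

A 6-joint arm with a two-finger parallel gripper is mounted at the origin on a cart in front of the work surface, level with it; the furniture and walls round the work are solid. World frame = base frame: x ahead of the robot, y to its left, z up, the work surface at z = 0. Lengths are in m, angles in degrees, forces in N, time in s.
With the tool pointing down it reaches from about 0.35 to 0.85 m from the base axis. Payload 8.1 kg.
Tool frame: the origin (TCP) lies midway between the tips of the shut fingers; the grasp point (between the pads) lies robot.grip_depth behind it (robot.grip_depth is the distance from the TCP to the grasp point, in m); z points along the fingers, y is the line along which they close (so a half turn about z gives the same grasp; the last joint's range is limited). The gripper opens to 93 mm and grips with 3 to 60 N. Pads are 15 mm wide; open, the fingers measure 128 mm over their backs; the gripper's body (75 mm by 188 mm) begins 65 mm behind the grasp point.
Start: joints at [-80.925, 7.471, 85.268, -0, 87.261, -4.893], TCP at [0.145, -0.582, 0.219] pointing down, gripper open.
Joint ranges: [-169.43, 169.43], [-51.17, 129.36], [1.28, 143.12], [-76.62, 256.62], [0, 156.53], [-152.29, 152.29]. Speed limits (degrees/s): [136.94, 136.94, 159.86, 180, 180, 180].

### API

Orientations are given as [roll, pitch, yaw] about the fixed x, y, z axes, in that order (R = Rz(yaw) Ry(pitch) Rx(roll)).
In Python, from cell import robot gives the robot as it stands. The module is installed in compiled form; this text tells all that it offers.
- The arm moves only by the tool carry_out, never from a script. Its argument "increments" is a list that holds one entry, the list of rows, each a list of 6 numbers: the shift along the tool's x, y, z in m, then the turn, a rotation vector about the tool's x, y, z in degrees. In form: [[[x, y, z, wx, wy, wz], ...]]. A call has 1 to 12 rows; each row shifts and turns the commanded pose from where the row before left it, along the tool's axes as they then stand; what a row does not reach is not made up. A row lasts 1/10 s, in which the tool goes at most 50 mm and 8.59 degrees, less where a joint would pass 70% of its speed; a pose out of reach is approached as far as the arm can. A call is refused whole if a number of a shift passes 0.05 or a number of a turn 8.59, either way. A call with a gripper value outside its range is refused whole. "gripper" is the finger opening in m, from 0 to 0.093, set as the call begins (left out, the last holds). The fingers move at their own pace and stop on an object; "force" is the grip in N (left out, the last holds). Time passes only in rows, so rows that do not move let the fingers close. It gives the time, the measured TCP pose, the force, the opening and the grip force at its end, in the units of the state.
- robot.state(): the state, without advancing time (a new reading comes with each control period).
- robot.capture(name): name is "scene" or "top"; returns (picture, depth): 480x640x3 uint8, red, green, blue; 480x640 float32, m along the optical axis (not along the pixel's ray), 0 where there is no reading.
- robot.camera_params(name): a dict with "camera_matrix" (3x3 intrinsics, pixels), "rvec" (rotation vector, rad) and "tvec" (3), from world to camera coordinates, as OpenCV has them. Camera axes: x right, y down, z forward; pixel columns grow to the right and rows downward; lengths in m; the calibration is good to about 2 mm. A picture is of the moment at which its call begins. camera_params takes no time and is no camera call.
- robot.finish_job(): hands the job in; it is judged then, once.
The state is a dict: "clock": time; "q": joint angles; "qd": joint speeds; "joint_torque": joint torques, N m; "tool_pos": TCP position; "orientation": TCP orientation; "force": force on the tool from outside, world axes, zero at the start; "moment": the same for the moment, N m; "opening": finger opening in m; "gripper_force": force on a finger pad.
Only numpy, scipy, OpenCV 4.12 (cv2) and the standard library are available. Lean on these libraries where they do the work, as an engineer would, in place of code of your own. Each camera call takes 0.05 s, during which the arm holds its last target. There are 200 camera calls.

## Working session

There is one attempt and no reset: what is moved stays moved. The work goes in short steps, Python scripts to look and compute and a tool call to move; the robot and the scene stay as the last step left them, time stands still between calls to the robot, and variables do not carry over. Pictures are saved under pics/ and viewed, at most 14 in all, crops included, and the job is handed in when it is done.

Besides the shell and the picture viewer there is one more tool, called as name(argument=value, ...) on one line, values as JSON. carry_out: Moves the arm, as the interface text tells. Its arguments: {"type":"object","properties":{"increments":{"type":"array"},"gripper":{"type":"number"},"force":{"type":"number"}},"required":["increments"]}

```bash
mkdir -p pics; cat > h.py <<'E'
import numpy as np, cv2
from cell import robot
def cap(n):
    im,d=robot.capture(n); np.savez(f'/tmp/{n}.npz',im=im,d=d); return im,d
def cam(n):
    p=robot.camera_params(n); R=cv2.Rodrigues(np.array(p['rvec'],float))[0]
    return np.array(p['camera_matrix'],float),R,np.array(p['tvec'],float).ravel()
def cloud(n,d):
    K,R,t=cam(n); v,u=np.mgrid[0:480,0:640]
    P=np.stack([(u-K[0,2])/K[0,0]*d,(v-K[1,2])/K[1,1]*d,d],-1)
    W=(P-t)@R; W[d==0]=np.nan; return W
def ray(n,u,v,z):
    K,R,t=cam(n); r=R.T@np.array([(u-K[0,2])/K[0,0],(v-K[1,2])/K[1,1],1]); c=-R.T@t
    return c+r*(z-c[2])/r[2]
E
python3 - <<'E'
from h import *
for n in('scene','top'):
    im,d=cap(n); cv2.imwrite(f'pics/{n}0.png',im[:,:,::-1]); K,R,t=cam(n); print(n,-R.T@t,R[2],(d==0).mean())
print(robot.state(),robot.grip_depth)
E
```

```text
scene [0.10943415 0.89690478 1.00805069] [ 0.35280054 -0.68828867 -0.63386945] 0.004127604166666667
top [ 0.44792527 -0.00361151  1.2060165 ] [ 0.1286816  -0.01125616 -0.99162208] 0.0038736979166666668
{'clock': 0.1, 'q': array([-8.09225629e+01,  7.50915645e+00,  8.53221249e+01,  4.61595273e-04,
        8.72612316e+01, -4.89248783e+00]), 'qd': array([-0.03693271, -0.06704715, -0.08845738,  0.11423675, -0.04122792,
        0.00900967]), 'joint_torque': array([ 2.43081042e-03, -5.61337388e+01, -4.93096375e+01,  7.69724767e-02,
        2.91104161e-02, -7.99923669e-05]), 'tool_pos': array([ 0.14479858, -0.58174903,  0.21771805]), 'orientation': array([-1.79907863e+02, -8.34943954e-03,  1.39698958e+01]), 'force': array([-0.0736144 ,  0.17594642, -0.59105929]), 'moment': array([ 0.04479839, -0.01001015,  0.01559582]), 'gripper_force': 0.0, 'opening': 0.0929200915342135} 0.0188
```

View pics/scene0.png

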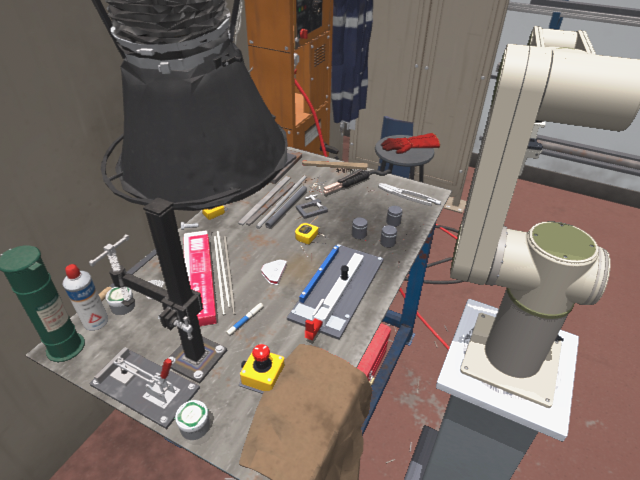

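View pics/top0.png

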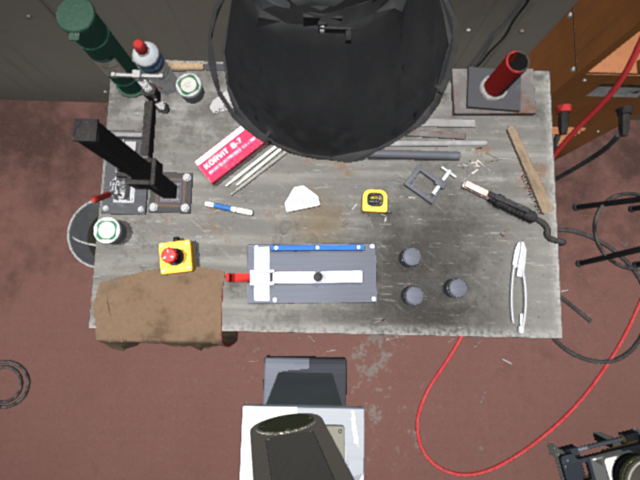

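The scene shows an e-stop at top (172,256), the jig centred near (312,274), and three stubs at top (410,257), (413,296) and (456,288). The hood is above the back of the bench, and the bystanders are the marker, tape and magnet.

```bash
python3 - <<'E'
from h import *
D=np.load('/tmp/top.npz');im,d=D['im'],D['d'];W=cloud('top',d)
hsv=cv2.cvtColor(im,cv2.COLOR_RGB2HSV)
def blob(name,m,box):
    u0,v0,u1,v1=box; M=np.zeros((480,640),bool); M[v0:v1,u0:u1]=m[v0:v1,u0:u1]
    P=W[M]; P=P[~np.isnan(P[:,0])]
    v,u=np.nonzero(M)
    print(name,M.sum(),'px',u.mean().round(1),v.mean().round(1),'med',np.median(P,0).round(4),'min',np.percentile(P,2,axis=0).round(4),'max',np.percentile(P,98,axis=0).round(4)); return M
H,S,V=[hsv[...,i].astype(int) for i in range(3)]
red=((H<8)|(H>172))&(S>150)&(V>90)
blob('head',red,(155,235,200,280)); blob('yel',(H>20)&(H<35)&(S>150),(150,230,205,285))
m=blob('tab',red,(215,262,262,292))
blue=(H>95)&(H<120)&(S>140)
m=blob('fence',blue,(240,235,385,262))
P=W[m];P=P[P[:,2]>.03]; c=P[:,:2].mean(0);vx=np.linalg.svd(P[:,:2]-c)[2] if 0 else np.linalg.eigh(np.cov((P[:,:2]-c).T))[1][:,1]
print('fence c',c,'yaw of y axis',np.degrees(np.arctan2(-vx[0],vx[1])), 'zmed',np.median(P[:,2]))
Z=W[...,2]
knob=(Z>.06); blob('knob',knob,(305,260,335,290))
for i,b in enumerate([(392,240,428,275),(396,280,432,312),(440,272,474,306)]):
    blob('stub%d'%i,(Z>.05),b)
    M=np.zeros((480,640),bool);M[b[1]:b[3],b[0]:b[2]]=Z[b[1]:b[3],b[0]:b[2]]>.05
    c=cv2.minEnclosingCircle(np.argwhere(M)[:,::-1].astype(np.float32)); print(c, ray('top',*c[0],.06))
# bar
blob('bar',(abs(Z-.036)<.004)&(V>170)&(S<40),(276,262,375,290)); blob('saddle',(S<40)&(V>170),(240,240,276,305))
# plate corners
g=(Z>.008)&(Z<.017); blob('plate',g,(240,235,385,310))
# hood
hm=(Z>.12)&(Z<.75); hm[:, :190]=0; hm[170:]=0; hm[:,465:]=0; P=W[hm]; print('hood minx',np.nanpercentile(P[:,0],1),np.nanmin(P[:,2]))
cv2.imwrite('pics/crop.png',cv2.resize(im[230:315,220:480,::-1],None,fx=3,fy=3,interpolation=cv2.INTER_CUBIC))
E
```

```text
head 75 px 170.8 255.2 med [0.5335 0.3382 0.1039] min [0.5148 0.3292 0.0935] max [0.5488 0.3631 0.1094]
yel 140 px 184.2 257.5 med [0.5339 0.3193 0.0468] min [0.4892 0.303  0.0175] max [0.5781 0.3705 0.1006]
tab 174 px 237.4 277.3 med [0.4823 0.1821 0.0442] min [0.4729 0.1562 0.036 ] max [0.4918 0.2056 0.0857]
fence 385 px 317.4 247.5 med [ 0.5674 -0.0322  0.0372] min [ 0.5583 -0.1442  0.0323] max [0.5761 0.0955 0.0417]
fence c [ 0.56738579 -0.02517955] yaw of y axis 2.4223036670919074 zmed 0.037204058678871534
knob 64 px 317.4 276.1 med [ 0.4899 -0.0253  0.0777] min [ 0.4798 -0.0356  0.0732] max [ 0.5002 -0.0173  0.0819]
stub0 274 px 410.9 256.5 med [ 0.5475 -0.2703  0.0605] min [ 0.5255 -0.2921  0.0527] max [ 0.5698 -0.2486  0.0652]
((410.8412170410156, 256.3578186035156), 9.457491874694824) [ 0.54785041 -0.26999654  0.06      ]
stub1 285 px 413.3 295.4 med [ 0.4473 -0.2754  0.0601] min [ 0.4247 -0.2983  0.0512] max [ 0.4683 -0.2549  0.0653]
((413.1875, 295.375), 9.62692642211914) [ 0.44669863 -0.27566567  0.06      ]
stub2 290 px 456.9 287.8 med [ 0.4686 -0.3894  0.0602] min [ 0.4477 -0.4131  0.0519] max [ 0.4916 -0.3687  0.0651]
((456.7314453125, 287.8013000488281), 9.80508804321289) [ 0.46892264 -0.38928129  0.06      ]
bar 810 px 319.1 276.6 med [ 0.4899 -0.0393  0.0368] min [ 0.4741 -0.1398  0.0327] max [0.5065 0.079  0.0397]
saddle 1519 px 259.5 273.6 med [0.4948 0.1272 0.015 ] min [ 0.4206  0.0869 -0.0012] max [0.5817 0.1821 0.0507]
plate 5286 px 313.5 274.7 med [ 0.5074 -0.0172  0.0132] min [ 0.422  -0.1807  0.0089] max [0.5776 0.1582 0.0167]
hood minx 0.7314612628499574 0.2890995870895961
```

View pics/crop.png

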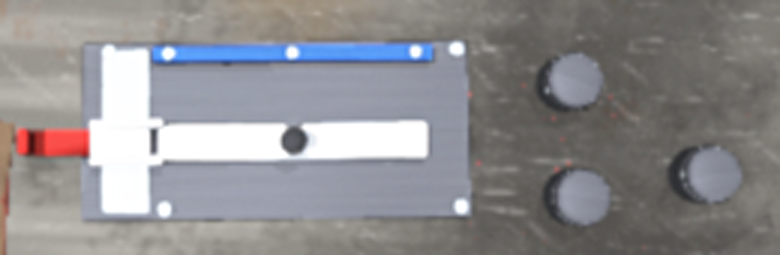

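```bash
python3 - <<'E'
from h import *
D=np.load('/tmp/top.npz');W=cloud('top',D['d']);hsv=cv2.cvtColor(D['im'],cv2.COLOR_RGB2HSV)
for c in [(456,48),(461,206),(164,208)]:
    print('bolt',ray('top',c[0]/3+220,c[1]/3+230,.013))
def mm(name,z0,z1,box):
    for n in ('top',):
        Z=W[...,2];M=np.zeros(Z.shape,bool);u0,v0,u1,v1=box;M[v0:v1,u0:u1]=((Z>z0)&(Z<z1))[v0:v1,u0:u1]
        P=W[M]; print(name,len(P),P.mean(0).round(4),P.min(0).round(4),P.max(0).round(4)); return M
mm('head',.09,.13,(155,235,200,280)); mm('box',.040,.055,(150,230,205,285)); mm('tab',.06,.1,(215,262,262,292))
# scene-view red
D=np.load('/tmp/scene.npz');W2=cloud('scene',D['d']);h=cv2.cvtColor(D['im'],cv2.COLOR_RGB2HSV)
red=((h[...,0]<8)|(h[...,0]>172))&(h[...,1]>150)&(h[...,2]>80)
for nm,(u0,v0,u1,v1) in dict(head=(245,335,280,372),tab=(300,310,330,345)).items():
    M=np.zeros(red.shape,bool);M[v0:v1,u0:u1]=red[v0:v1,u0:u1];P=W2[M];P=P[P[:,2]>(.086 if nm=='head' else .06)]
    print('scene',nm,len(P),P.mean(0).round(4),P.min(0).round(4),P.max(0).round(4))
Z=W2[...,2]
for nm,c in dict(s=[.5478,-.27],k=[.49,-.026],e=[.534,.342]).items():
    M=(np.hypot(W2[...,0]-c[0],W2[...,1]-c[1])<.045)&(Z>(.055 if nm=='s' else .07 if nm=='k' else .095));P=W2[M];print('scene',nm,len(P),P.mean(0).round(4),P.min(0).round(4),P.max(0).round(4))
# hood rim
M=(W2[...,0]>.3)&(W2[...,0]<.85)&(Z>.2)&(Z<.8)&(np.arange(640)[None]<290);P=W2[M]
for z in np.arange(.3,.8,.1):
    Q=P[abs(P[:,2]-z)<.05]; 
    if len(Q): i=Q[:,0].argmin(); print('hood',z,len(Q),Q[i].round(3))
E
```

```text
bolt [ 0.57763608 -0.17463574  0.013     ]
bolt [ 0.43532499 -0.18015044  0.013     ]
bolt [0.42723475 0.08569257 0.013     ]
head 220 [0.5322 0.3464 0.1049] [0.5125 0.3286 0.0908] [0.5535 0.3687 0.1123]
box 774 [0.531  0.3422 0.0489] [0.4865 0.3026 0.0402] [0.5779 0.3926 0.0549]
tab 44 [0.4815 0.2013 0.08  ] [0.4715 0.1977 0.0654] [0.4921 0.2067 0.0889]
scene head 199 [0.5302 0.3534 0.1027] [0.5145 0.3334 0.0887] [0.5523 0.3693 0.1105]
scene tab 68 [0.4813 0.2055 0.0756] [0.4722 0.198  0.0602] [0.4924 0.2104 0.0858]
scene s 105 [ 0.5485 -0.2679  0.06  ] [ 0.5261 -0.2944  0.055 ] [ 0.5706 -0.2463  0.0658]
scene k 46 [ 0.4911 -0.025   0.0762] [ 0.4799 -0.037   0.0706] [ 0.5039 -0.0137  0.0806]
scene e 217 [0.5324 0.3517 0.104 ] [0.5145 0.3279 0.0951] [0.5535 0.3693 0.1105]
hood 0.3 3259 [0.694 0.386 0.324]
hood 0.4 4702 [0.693 0.38  0.359]
hood 0.5 3521 [0.694 0.378 0.482]
hood 0.6000000000000001 1823 [ 0.808 -0.05   0.613]
hood 0.7000000000000002 1345 [ 0.83  -0.003  0.688]
```

carry_out(increments=[[[0, 0, 0, 0, 0, -8.5], [0, 0, 0, 0, 0, -8.5], [0, 0, 0, 0, 0, -8.5], [0, 0, 0, 0, 0, -8.5], [0, 0, 0, 0, 0, -8.5], [0, 0, 0, 0, 0, -8.5], [0, 0, 0, 0, 0, -8.5], [0, 0, 0, 0, 0, -8.5], [0, 0, 0, 0, 0, -8.5], [0, 0, 0, 0, 0, -1.5], [0, 0, 0, 0, 0, 0]]], gripper=0)

```text
clock: 1.2
tool_pos: [0.1448, -0.582, 0.2182]
orientation: [-180.0, -0.0, 91.8]
force: [0.0, -0.8, 0.3]
opening: 0.0092
gripper_force: 0.0
```

carry_out(increments=[[[0.028, 0.039, 0, 0, 0, 0], [0.028, 0.039, 0, 0, 0, 0], [0.028, 0.039, 0, 0, 0, 0], [0.028, 0.039, 0, 0, 0, 0], [0.028, 0.039, 0, 0, 0, 0], [0.028, 0.039, 0, 0, 0, 0], [0.028, 0.039, 0, 0, 0, 0], [0.028, 0.039, 0, 0, 0, 0], [0.045, 0.007, 0, 0, 0, 0], [0.045, 0.007, 0, 0, 0, 0], [0.045, 0.007, 0, 0, 0, 0], [0.045, 0.007, 0, 0, 0, 0]]])

```text
clock: 2.4
tool_pos: [0.4707, -0.165, 0.2185]
orientation: [-180.0, -0.0, 91.7]
force: [0.5, -0.2, 1.0]
opening: 0.0006
gripper_force: 0.0
```

carry_out(increments=[[[0.045, 0.007, 0, 0, 0, 0], [0.045, 0.007, 0, 0, 0, 0], [0.045, 0.007, 0, 0, 0, 0], [0.045, 0.007, 0, 0, 0, 0], [0.045, 0.007, 0, 0, 0, 0], [0.045, 0.007, 0, 0, 0, 0], [0.045, 0.007, 0, 0, 0, 0], [0.045, 0.007, 0, 0, 0, 0], [0.045, 0.007, 0, 0, 0, 0], [0.045, 0.007, 0, 0, 0, 0], [0.03, 0.005, 0, 0, 0, 0], [0, 0, 0, 0, 0, 0]]])

```text
clock: 3.6
tool_pos: [0.5285, 0.3192, 0.2179]
orientation: [-180.0, -0.0, 92.0]
force: [0.1, 0.4, -0.6]
opening: 0.0005
gripper_force: 0.0
```

carry_out(increments=[[[0.029, 0.0055, 0, 0, 0, 0], [0, 0, 0.04, 0, 0, 0], [0, 0, 0.04, 0, 0, 0], [0, 0, 0.022, 0, 0, 0], [0, 0, 0.004, 0, 0, 0], [0, 0, 0.004, 0, 0, 0], [0, 0, 0.004, 0, 0, 0], [0, 0, 0.004, 0, 0, 0], [0, 0, 0.004, 0, 0, 0], [0, 0, 0.0015, 0, 0, 0], [0, 0, 0, 0, 0, 0], [0, 0, 0, 0, 0, 0]]])

```text
clock: 4.8
tool_pos: [0.5346, 0.345, 0.0961]
orientation: [179.9, -0.0, 92.0]
force: [2.0, -0.5, 4.5]
opening: 0.0004
gripper_force: 2.2
```

carry_out(increments=[[[0, 0, 0.001, 0, 0, 0], [0, 0, 0.001, 0, 0, 0], [0, 0, 0, 0, 0, 0], [0, 0, -0.005, 0, 0, 0], [0, 0, -0.03, 0, 0, 0], [0, 0, -0.04, 0, 0, 0], [0, -0.04, -0.03, 0, 0, 0], [-0.04, -0.04, 0, 0, 0, 0], [-0.045, -0.03, 0, 0, 0, 0], [-0.045, -0.02, 0, 0, 0, 0], [0, 0, 0, 0, 0, 0]]])

```text
clock: 5.9
tool_pos: [0.4115, 0.2146, 0.1964]
orientation: [-179.8, 0.1, 91.9]
force: [-0.2, 0.7, -0.1]
opening: 0.0004
gripper_force: 0.0
```

```bash
python3 - <<'E'
from h import *
im,d=cap('scene');W2=cloud('scene',d)
M=(np.hypot(W2[...,0]-.533,W2[...,1]-.3485)<.03)&(W2[...,2]>.085);P=W2[M]
print(len(P),P.mean(0),P.max(0),np.percentile(P[:,2],[50,80,95]))
D=np.load('/tmp/scene.npz')
E
```

```text
234 [0.53177403 0.35226275 0.09593567] [0.55544344 0.36950145 0.10229057] [0.09712113 0.09924375 0.10083486]
```

carry_out(increments=[[[-0.045, 0.014, 0, 0, 0, 0], [-0.045, 0.014, 0, 0, 0, 0], [-0.045, 0.014, 0, 0, 0, 0], [-0.045, 0.014, 0, 0, 0, 0], [-0.04, 0.0145, 0, 0, 0, 0], [-0.0235, 0, 0, 0, 0, 0], [0, 0, 0.04, 0, 0, 0], [0, 0, 0.04, 0, 0, 0], [0, 0, 0.03, 0, 0, 0], [0, 0, 0, 0, 0, 0]]], gripper=0.06, force=15)

```text
clock: 6.95
tool_pos: [0.4904, -0.0213, 0.083]
orientation: [-179.5, -0.1, 92.0]
force: [-0.3, 1.2, -0.3]
opening: 0.0598
gripper_force: 0.0
```

carry_out(increments=[[[-0.005, 0, 0.02, 0, 0, 0], [0, 0, 0.018, 0, 0, 0], [0, 0, 0, 0, 0, 0], [0, 0, 0, 0, 0, 0]]])

```text
clock: 7.35
tool_pos: [0.4949, -0.0271, 0.0515]
orientation: [180.0, -0.0, 92.0]
force: [0.6, -0.2, 0.1]
opening: 0.0602
gripper_force: 0.0
```

carry_out(increments=[[[0, 0, 0, 0, 0, 0], [0, 0, 0, 0, 0, 0], [0, 0, 0, 0, 0, 0], [0, 0, 0, 0, 0, 0], [0, 0, 0, 0, 0, 0], [0, 0, 0, 0, 0, 0]]], gripper=0.0)

```text
clock: 7.95
tool_pos: [0.4938, -0.0274, 0.0503]
orientation: [-180.0, -0.0, 92.0]
force: [-2.7, 0.9, 2.3]
opening: 0.0232
gripper_force: 15.0
```

carry_out(increments=[[[0, -0.006, 0, 0, 0, 0], [0, -0.007, 0, 0, 0, 0], [0, -0.007, 0, 0, 0, 0], [0, -0.007, 0, 0, 0, 0], [0, -0.004, 0, 0, 0, 0], [0, -0.003, 0, 0, 0, 0], [0, -0.002, 0, 0, 0, 0], [0, 0, 0, 0, 0, 0], [0, 0, 0, 0, 0, 0]]])

```text
clock: 8.85
tool_pos: [0.4577, -0.0286, 0.0502]
orientation: [-180.0, -0.0, 92.0]
force: [-1.7, 0.3, 5.6]
opening: 0.0235
gripper_force: 15.0
```

carry_out(increments=[[[0, -0.003, 0, 0, 0, 0], [0, -0.003, 0, 0, 0, 0], [0, 0, 0, 0, 0, 0], [0, 0, 0, 0, 0, 0]]])

```text
clock: 9.25
tool_pos: [0.4569, -0.0287, 0.0505]
orientation: [179.4, 0.0, 91.9]
force: [30.6, 2.0, -22.8]
opening: 0.0238
gripper_force: 15.0
```

carry_out(increments=[[[0, 0.005, 0, 0, 0, 0], [0, 0, 0, 0, 0, 0], [0, 0, 0, 0, 0, 0], [0, 0, 0, 0, 0, 0]]], gripper=0.06)

```text
clock: 9.65
tool_pos: [0.4563, -0.0286, 0.0498]
orientation: [-179.9, -0.0, 92.0]
force: [0.7, -0.8, -0.3]
opening: 0.0509
gripper_force: 0.0
```

carry_out(increments=[[[0, 0, -0.02, 0, 0, 0], [0, 0, -0.04, 0, 0, 0], [0, 0, -0.04, 0, 0, 0], [-0.04, 0, -0.03, 0, 0, 0], [-0.045, 0, 0, 0, 0, 0], [-0.045, 0, 0, 0, 0, 0], [-0.045, 0, 0, 0, 0, 0], [0, 0, 0, 0, 0, 0]]], gripper=0.08)

```text
clock: 10.45
tool_pos: [0.4621, -0.2082, 0.1801]
orientation: [-180.0, 0.1, 91.7]
force: [0.4, 1.2, 0.3]
opening: 0.08
gripper_force: 0.0
```

```bash
cat >> h.py <<'E'
def look(tag=None):
    im,d=cap('top');W=cloud('top',d);Z=W[...,2]
    if tag: cv2.imwrite(f'pics/{tag}.png',cv2.resize(im[225:325,150:500,::-1],None,fx=2.2,fy=2.2,interpolation=cv2.INTER_CUBIC))
    k=((Z>.052)&(Z<.08)&(W[...,0]<.7)).astype(np.uint8);k[:230]=0;k[325:]=0;k[:,:270]=0;k[:,500:]=0
    n,l,s,c=cv2.connectedComponentsWithStats(k)
    for i in range(1,n):
        if s[i,4]>30: print('obj',s[i,4],s[i,2:4],np.nanmedian(W[l==i],0).round(4),ray('top',*c[i],.06 ).round(4))
    return im,W
E
python3 - <<'E'
from h import *
look()
E
```

```text
obj 56 [10  9] [ 0.4569 -0.0283  0.0774] [ 0.4569 -0.0282  0.06  ]
```

```bash
cat >> h.py <<'E'
def sc():
    im,d=cap('scene');W=cloud('scene',d);Z=W[...,2]
    k=((Z>.055)&(Z<.066)&(W[...,0]<.65)&(W[...,0]>.3)&(W[...,1]<-.15)).astype(np.uint8)
    k=cv2.morphologyEx(k,cv2.MORPH_CLOSE,np.ones((3,3)))
    n,l,s,c=cv2.connectedComponentsWithStats(k)
    for i in range(1,n):
        if s[i,4]>25: P=W[l==i]; print('sc',s[i,4],((np.nanmin(P,0)+np.nanmax(P,0))/2).round(4),np.nanmedian(P,0).round(4))
    return im,W
E
python3 - <<'E'
from h import *
im,W=sc(); cv2.imwrite('pics/s1.png',im[150:350,230:530,::-1])
E
```

```text
sc 81 [ 0.4049 -2.4367  0.0627] [ 0.4061 -2.4384  0.0614]
sc 94 [ 0.5487 -1.8146  0.0646] [ 0.5517 -1.8067  0.0611]
sc 32 [ 0.483  -0.384   0.0596] [ 0.4838 -0.3819  0.0596]
sc 109 [ 0.5487 -0.2713  0.0605] [ 0.5473 -0.2678  0.0596]
sc 114 [ 0.4477 -0.2762  0.06  ] [ 0.4477 -0.2746  0.0595]
```

View pics/s1.png

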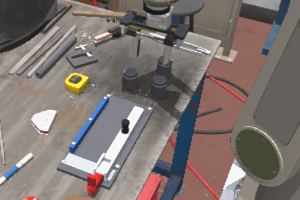

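carry_out(increments=[[[-0.033, 0.042, 0, 0, 0, 0], [-0.032, 0.042, 0, 0, 0, 0], [0, 0, 0.04, 0, 0, 0], [0, 0, 0.04, 0, 0, 0], [0, 0, 0, 0, 0, 0], [0, 0, 0, 0, 0, 0]]])

```text
clock: 11.15
tool_pos: [0.5434, -0.2603, 0.0998]
orientation: [-179.9, -0.1, 92.0]
force: [1.0, -0.7, 0.4]
opening: 0.0803
gripper_force: 0.0
```

carry_out(increments=[[[-0.01, 0.004, 0, 0, 0, 0], [0, 0, 0.03, 0, 0, 0], [0, 0, 0.03, 0, 0, 0], [0, 0, 0.012, 0, 0, 0], [0, 0, 0, 0, 0, 0], [0, 0, 0, 0, 0, 0]]])

```text
clock: 11.75
tool_pos: [0.5496, -0.2727, 0.0303]
orientation: [179.9, 0.1, 92.0]
force: [-0.5, 0.1, 0.3]
opening: 0.0798
gripper_force: 0.0
```

carry_out(increments=[[[0, 0, 0, 0, 0, 0], [0, 0, 0, 0, 0, 0], [0, 0, 0, 0, 0, 0], [0, 0, 0, 0, 0, 0], [0, 0, 0, 0, 0, 0], [0, 0, 0, 0, 0, 0]]], gripper=0.0, force=20)

```text
clock: 12.35
tool_pos: [0.5487, -0.272, 0.0286]
orientation: [180.0, 0.0, 92.0]
force: [-0.5, 0.6, 3.7]
opening: 0.0496
gripper_force: 20.0
```

carry_out(increments=[[[0, 0, -0.02, 0, 0, 0], [0, 0, -0.04, 0, 0, 0], [0, 0, -0.045, 0, 0, 0], [0.02, -0.002, 0, 0, 0, 0], [0.045, -0.002, 0, 0, 0, 0], [0.045, -0.002, 0, 0, 0, 0], [0.045, -0.002, 0, 0, 0, 0], [0.045, 0, 0, 0, 0, 0], [0.045, 0, 0, 0, 0, 0], [0.045, 0, 0, 0, 0, 0], [0.0364, 0, 0, 0, 0, 0], [0, 0, 0, 0, 0, 0]]])

```text
clock: 13.55
tool_pos: [0.5282, 0.0583, 0.1326]
orientation: [-179.9, -0.1, 92.2]
force: [0.4, -0.6, -2.2]
opening: 0.0495
gripper_force: 20.0
```

carry_out(increments=[[[0, 0, 0, 0, 0, 0], [0, 0, 0, 0, 0, 0]]])

```text
clock: 13.75
tool_pos: [0.529, 0.0533, 0.1328]
orientation: [-180.0, 0.0, 91.9]
force: [-0.1, 0.2, -2.5]
opening: 0.0495
gripper_force: 20.0
```

Now down by about 0.092, then release.

carry_out(increments=[[[0, 0, 0.035, 0, 0, 0], [0, 0, 0.035, 0, 0, 0], [0, 0, 0.016, 0, 0, 0], [0, 0, 0.004, 0, 0, 0], [0, 0, 0.002, 0, 0, 0], [0, 0, 0, 0, 0, 0], [0, 0, 0, 0, 0, 0]]])

```text
clock: 14.45
tool_pos: [0.5304, 0.0538, 0.0425]
orientation: [179.9, 0.0, 91.9]
force: [1.1, -0.8, -0.7]
opening: 0.0495
gripper_force: 20.0
```

carry_out(increments=[[[0, 0, 0.001, 0, 0, 0], [0, 0, 0.001, 0, 0, 0], [0, 0, 0, 0, 0, 0]]])

```text
clock: 14.75
tool_pos: [0.5301, 0.0541, 0.0405]
orientation: [179.9, 0.0, 92.0]
force: [-3.4, 0.0, 6.0]
opening: 0.0496
gripper_force: 20.0
```

carry_out(increments=[[[0, 0, 0, 0, 0, 0], [0, 0, 0, 0, 0, 0], [0, 0, 0, 0, 0, 0], [0, 0, -0.01, 0, 0, 0], [0, 0, -0.03, 0, 0, 0], [0, 0, -0.04, 0, 0, 0], [0, 0, -0.02, 0, 0, 0], [-0.045, -0.008, 0, 0, 0, 0], [-0.045, -0.008, 0, 0, 0, 0], [-0.045, -0.008, 0, 0, 0, 0], [-0.045, -0.008, 0, 0, 0, 0]]], gripper=0.064)

```text
clock: 15.85
tool_pos: [0.5032, -0.1284, 0.1402]
orientation: [179.9, 0.0, 92.0]
force: [0.2, 0.1, -0.2]
opening: 0.064
gripper_force: 0.0
```

```bash
python3 - <<'E'
from h import *
look(); sc()
E
```

```text
obj 298 [19 20] [0.5288 0.053  0.0722] [0.5289 0.0537 0.06  ]
obj 284 [20 19] [ 0.4688 -0.3897  0.0604] [ 0.4691 -0.3902  0.06  ]
obj 63 [10  9] [ 0.4568 -0.0282  0.0766] [ 0.4563 -0.028   0.06  ]
sc 66 [ 0.4119 -2.4375  0.06  ] [ 0.4095 -2.4398  0.0594]
sc 90 [ 0.5517 -1.7999  0.066 ] [ 0.5547 -1.8069  0.0606]
sc 83 [ 0.4673 -0.3884  0.058 ] [ 0.4674 -0.386   0.0592]
sc 116 [ 0.4477 -0.2777  0.0583] [ 0.4475 -0.2743  0.0598]
```

carry_out(increments=[[[-0.04, -0.017, 0, 0, 0, 0], [-0.04, -0.017, 0, 0, 0, 0], [-0.04, -0.017, 0, 0, 0, 0], [-0.025, -0.0103, 0, 0, 0, 0], [0, 0, 0.04, 0, 0, 0], [0, 0, 0, 0, 0, 0], [0, 0, 0, 0, 0, 0]]], gripper=0.08)

```text
clock: 16.65
tool_pos: [0.4467, -0.2727, 0.0989]
orientation: [-179.9, -0.1, 92.0]
force: [0.1, -0.2, 0.7]
opening: 0.0801
gripper_force: 0.0
```

carry_out(increments=[[[-0.003, 0, 0, 0, 0, 0], [0, 0, 0.03, 0, 0, 0], [0, 0, 0.03, 0, 0, 0], [0, 0, 0.01, 0, 0, 0], [0, 0, 0, 0, 0, 0], [0, 0, 0, 0, 0, 0]]])

```text
clock: 17.25
tool_pos: [0.4483, -0.2774, 0.0308]
orientation: [179.9, 0.1, 92.0]
force: [-0.7, 0.1, -0.3]
opening: 0.0802
gripper_force: 0.0
```

carry_out(increments=[[[0, 0, 0, 0, 0, 0], [0, 0, 0, 0, 0, 0], [0, 0, 0, 0, 0, 0], [0, 0, 0, 0, 0, 0], [0, 0, 0, 0, 0, 0], [0, 0, 0, 0, 0, 0]]], gripper=0.0)

```text
clock: 17.85
tool_pos: [0.4475, -0.2771, 0.0295]
orientation: [180.0, 0.0, 92.0]
force: [0.2, -0.3, 3.6]
opening: 0.0498
gripper_force: 20.0
```

carry_out(increments=[[[0, 0, -0.02, 0, 0, 0], [0, 0, -0.04, 0, 0, 0], [0, 0, -0.045, 0, 0, 0], [0.03, 0.011, 0, 0, 0, 0], [0.045, 0.016, 0, 0, 0, 0], [0.045, 0.016, 0, 0, 0, 0], [0.045, 0.016, 0, 0, 0, 0], [0.045, 0.016, 0, 0, 0, 0], [0.035, 0.011, 0, 0, 0, 0], [0.0229, 0.0073, 0, 0, 0, 0], [0, 0, 0, 0, 0, 0], [0, 0, 0, 0, 0, 0]]])

```text
clock: 19.05
tool_pos: [0.5308, -0.0057, 0.1335]
orientation: [-179.9, 0.0, 92.1]
force: [0.7, -0.7, -2.9]
opening: 0.0494
gripper_force: 20.0
```

carry_out(increments=[[[0, 0, 0.035, 0, 0, 0], [0, 0, 0.035, 0, 0, 0], [0, 0, 0.015, 0, 0, 0], [0, 0, 0.004, 0, 0, 0], [0, 0, 0.002, 0, 0, 0], [0, 0, 0.001, 0, 0, 0], [0, 0, 0.001, 0, 0, 0], [0, 0, 0, 0, 0, 0]]])

```text
clock: 19.85
tool_pos: [0.5322, -0.0061, 0.0423]
orientation: [179.9, 0.0, 92.0]
force: [-1.4, 0.4, -2.0]
opening: 0.0496
gripper_force: 20.0
```

carry_out(increments=[[[0, 0, 0.001, 0, 0, 0], [0, 0, 0.0005, 0, 0, 0], [0, 0, 0, 0, 0, 0]]])

```text
clock: 20.15
tool_pos: [0.5322, -0.0061, 0.0415]
orientation: [179.9, 0.0, 92.0]
force: [-4.0, 0.6, 10.0]
opening: 0.0496
gripper_force: 20.0
```

carry_out(increments=[[[0, 0, 0, 0, 0, 0], [0, 0, 0, 0, 0, 0], [0, 0, 0, 0, 0, 0], [0, 0, -0.01, 0, 0, 0], [0, 0, -0.03, 0, 0, 0], [0, 0, -0.04, 0, 0, 0], [0, 0, -0.02, 0, 0, 0], [-0.045, -0.01, 0, 0, 0, 0], [-0.045, -0.01, 0, 0, 0, 0], [-0.045, -0.01, 0, 0, 0, 0], [-0.045, -0.01, 0, 0, 0, 0], [-0.045, -0.01, 0, 0, 0, 0]]], gripper=0.064)

```text
clock: 21.35
tool_pos: [0.4886, -0.2344, 0.1406]
orientation: [179.9, 0.0, 92.0]
force: [0.0, -0.7, -0.6]
opening: 0.0643
gripper_force: 0.0
```

```bash
python3 - <<'E'
from h import *
look(); sc()
E
```

```text
obj 298 [19 20] [0.5281 0.0531 0.0723] [0.5289 0.0538 0.06  ]
obj 296 [20 20] [ 0.5305 -0.0067  0.0722] [ 0.5311 -0.0073  0.06  ]
obj 62 [10  9] [ 0.4557 -0.0282  0.0778] [ 0.4563 -0.0279  0.06  ]
sc 82 [ 0.41   -2.4383  0.0609] [ 0.4025 -2.4382  0.0606]
sc 111 [ 0.5498 -1.8329  0.0614] [ 0.5384 -1.8064  0.0607]
sc 82 [ 0.4648 -0.3914  0.0595] [ 0.4657 -0.3861  0.0597]
```

carry_out(increments=[[[-0.04, -0.007, 0, 0, 0, 0], [-0.045, -0.007, 0, 0, 0, 0], [-0.04, -0.007, 0, 0, 0, 0], [-0.0295, -0.004, 0, 0, 0, 0], [0, 0, 0.04, 0, 0, 0], [0, 0, 0, 0, 0, 0], [0, 0, 0, 0, 0, 0]]], gripper=0.08)

```text
clock: 22.15
tool_pos: [0.4689, -0.3863, 0.0991]
orientation: [-179.9, -0.1, 92.0]
force: [-0.3, 0.2, 1.0]
opening: 0.0802
gripper_force: 0.0
```

```bash
python3 - <<'E'
from h import *
sc()
E
```

```text
sc 86 [ 0.4099 -2.4399  0.0606] [ 0.395  -2.4374  0.0622]
sc 61 [ 0.5873 -1.8101  0.0618] [ 0.5913 -1.8099  0.0598]
sc 101 [ 0.4695 -0.39    0.0586] [ 0.4689 -0.3861  0.0599]
```

carry_out(increments=[[[-0.003, 0, 0, 0, 0, 0], [0, 0, 0.03, 0, 0, 0], [0, 0, 0.03, 0, 0, 0], [0, 0, 0.01, 0, 0, 0], [0, 0, 0, 0, 0, 0], [0, 0, 0, 0, 0, 0]]])

```text
clock: 22.8
tool_pos: [0.4704, -0.3915, 0.0315]
orientation: [179.9, 0.1, 92.0]
force: [0.1, 1.1, 0.4]
opening: 0.0805
gripper_force: 0.0
```

carry_out(increments=[[[0, 0, 0, 0, 0, 0], [0, 0, 0, 0, 0, 0], [0, 0, 0, 0, 0, 0], [0, 0, 0, 0, 0, 0], [0, 0, 0, 0, 0, 0], [0, 0, 0, 0, 0, 0]]], gripper=0.0)

```text
clock: 23.4
tool_pos: [0.4697, -0.391, 0.0301]
orientation: [180.0, 0.0, 92.0]
force: [-0.7, 0.3, 3.7]
opening: 0.0495
gripper_force: 20.0
```

carry_out(increments=[[[0, 0, -0.02, 0, 0, 0], [0, 0, -0.04, 0, 0, 0], [0, 0, -0.045, 0, 0, 0], [0.03, 0.008, 0, 0, 0, 0], [0.045, 0.011, 0, 0, 0, 0], [0.045, 0.011, 0, 0, 0, 0], [0.045, 0.011, 0, 0, 0, 0], [0.045, 0.011, 0, 0, 0, 0], [0.045, 0.011, 0, 0, 0, 0], [0.0375, 0.008, 0, 0, 0, 0], [0.02, 0.004, 0, 0, 0, 0], [0, 0, 0, 0, 0, 0]]])

```text
clock: 24.6
tool_pos: [0.5335, -0.0731, 0.134]
orientation: [-179.9, -0.1, 92.2]
force: [0.5, -0.7, -2.1]
opening: 0.0496
gripper_force: 20.0
```

carry_out(increments=[[[0, 0, 0, 0, 0, 0], [0, 0, 0, 0, 0, 0]]])

```text
clock: 24.8
tool_pos: [0.5334, -0.0769, 0.1344]
orientation: [-180.0, 0.0, 91.9]
force: [-0.7, -0.6, -2.4]
opening: 0.0501
gripper_force: 20.0
```

carry_out(increments=[[[0, 0, 0.035, 0, 0, 0], [0, 0, 0.035, 0, 0, 0], [0, 0, 0.015, 0, 0, 0], [0, 0, 0.004, 0, 0, 0], [0, 0, 0.002, 0, 0, 0], [0, 0, 0.001, 0, 0, 0], [0, 0, 0.001, 0, 0, 0], [0, 0, 0, 0, 0, 0]]])

```text
clock: 25.6
tool_pos: [0.5345, -0.0761, 0.0428]
orientation: [179.9, 0.0, 92.0]
force: [-0.1, 0.8, -2.2]
opening: 0.0499
gripper_force: 20.0
```

carry_out(increments=[[[0, 0, 0.001, 0, 0, 0], [0, 0, 0, 0, 0, 0]]])

```text
clock: 25.8
tool_pos: [0.5345, -0.0761, 0.042]
orientation: [179.9, 0.0, 92.0]
force: [-1.6, 0.1, 5.3]
opening: 0.0495
gripper_force: 20.0
```

carry_out(increments=[[[0, 0, 0, 0, 0, 0], [0, 0, 0, 0, 0, 0], [0, 0, 0, 0, 0, 0], [0, 0, -0.01, 0, 0, 0], [0, 0, -0.03, 0, 0, 0], [0, 0, -0.04, 0, 0, 0], [0, 0, -0.02, 0, 0, 0], [0.015, -0.04, 0, 0, 0, 0], [0.02, -0.045, 0, 0, 0, 0], [0.018, -0.043, 0, 0, 0, 0], [0, 0, 0, 0, 0, 0], [0, 0, 0, 0, 0, 0]]], gripper=0.064)

```text
clock: 27.0
tool_pos: [0.4039, -0.0272, 0.1416]
orientation: [179.8, 0.0, 92.0]
force: [0.8, -0.2, 0.5]
opening: 0.0637
gripper_force: 0.0
```

carry_out(increments=[[[0, 0, 0, 0, 0, 0], [0, 0, 0, 0, 0, 0], [0, 0, 0, 0, 0, 0], [0, 0, 0, 0, 0, 0], [0, 0, 0, 0, 0, 0], [0, 0, 0, 0, 0, 0]]], gripper=0.0)

```text
clock: 27.6
tool_pos: [0.4039, -0.0274, 0.1405]
orientation: [-180.0, -0.0, 92.0]
force: [0.7, -0.0, 0.1]
opening: 0.0208
gripper_force: 0.0
```

```bash
python3 - <<'E'
from h import *
look('j2'); sc()
E
```

```text
obj 298 [19 20] [0.5288 0.0531 0.0723] [0.529  0.0537 0.06  ]
obj 296 [20 19] [ 0.5305 -0.0067  0.0722] [ 0.5312 -0.0072  0.06  ]
obj 292 [19 19] [ 0.5326 -0.0758  0.0721] [ 0.5336 -0.0769  0.06  ]
obj 33 [10  7] [ 0.4596 -0.0282  0.0775] [ 0.4605 -0.0283  0.06  ]
sc 88 [ 0.411  -2.4441  0.0588] [ 0.4248 -2.4388  0.061 ]
sc 109 [ 0.5489 -1.8294  0.0589] [ 0.5445 -1.8088  0.0606]
```

View pics/j2.png

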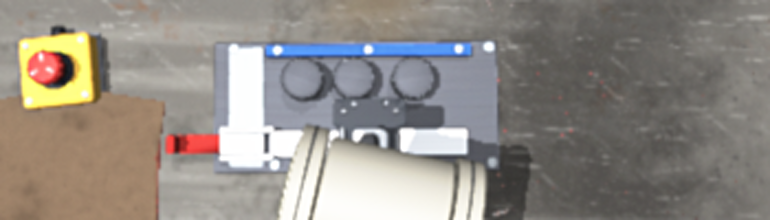

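carry_out(increments=[[[0, 0, 0.04, 0, 0, 0], [0, 0, 0.04, 0, 0, 0], [0, 0, 0.012, 0, 0, 0], [0, 0.005, 0, 0, 0, 0], [0, 0.006, 0, 0, 0, 0], [0, 0.006, 0, 0, 0, 0], [0, 0.006, 0, 0, 0, 0], [0, 0.006, 0, 0, 0, 0], [0, 0.006, 0, 0, 0, 0], [0, 0.006, 0, 0, 0, 0], [0, 0.005, 0, 0, 0, 0], [0, 0, 0, 0, 0, 0]]])

```text
clock: 28.9
tool_pos: [0.4507, -0.0258, 0.0487]
orientation: [180.0, -0.0, 92.0]
force: [-0.4, 0.1, -0.0]
opening: 0.0003
gripper_force: 0.0
```

```bash
python3 - <<'E'
from h import *
look(); print(robot.state()['force'])
E
```

```text
obj 189 [19 19] [0.5342 0.0605 0.0723] [0.5335 0.0597 0.06  ]
obj 244 [17 18] [ 0.5327 -0.0786  0.0726] [ 0.5341 -0.08    0.06  ]
[-0.05230717  0.00998175 -0.37195815]
```

carry_out(increments=[[[0, 0.005, 0, 0, 0, 0], [0, 0.005, 0, 0, 0, 0], [0, 0.004, 0, 0, 0, 0]]])

```text
clock: 29.25
tool_pos: [0.4639, -0.0252, 0.0484]
orientation: [-180.0, -0.0, 92.0]
force: [-3.0, 0.4, -1.7]
opening: 0.0005
gripper_force: 1.1
```

carry_out(increments=[[[0, 0.005, 0, 0, 0, 0], [0, 0.005, 0, 0, 0, 0], [0, 0.004, 0, 0, 0, 0]]])

```text
clock: 29.55
tool_pos: [0.4704, -0.0249, 0.0479]
orientation: [-179.0, -0.0, 92.0]
force: [-63.0, -2.4, 54.3]
opening: 0.0004
gripper_force: 33.4
```

carry_out(increments=[[[0, -0.007, 0, 0, 0, 0], [0, -0.02, 0, 0, 0, 0], [0, -0.03, -0.01, 0, 0, 0], [0, -0.01, -0.045, 0, 0, 0], [0, 0, -0.045, 0, 0, 0], [0.05, 0, 0, 0, 0, 0], [0.05, 0, 0, 0, 0, 0], [0.05, 0, 0, 0, 0, 0], [0.05, 0, 0, 0, 0, 0], [0.03, 0, 0, 0, 0, 0], [0, 0, 0, 0, 0, 0], [0, 0, 0, 0, 0, 0]]])

```text
clock: 30.75
tool_pos: [0.4032, 0.2033, 0.1487]
orientation: [180.0, 0.0, 92.1]
force: [-0.1, -0.3, -0.1]
opening: 0.0004
gripper_force: 0.0
```

```bash
python3 - <<'E'
from h import *
im,W=look('j3'); print(robot.state()['tool_pos'])
im,W=cap('scene');W=cloud('scene',W);hs=cv2.cvtColor(im,cv2.COLOR_RGB2HSV)
red=((hs[...,0]<8)|(hs[...,0]>172))&(hs[...,1]>150)&(hs[...,2]>80)
P=W[red];P=P[(P[:,2]>.06)&(P[:,2]<.1)&(P[:,1]>.1)&(P[:,1]<.25)&(P[:,0]>.4)&(P[:,0]<.6)]
if len(P):print('tab',len(P),P.mean(0),P.min(0),P.max(0))
E
```

```text
obj 295 [20 20] [ 0.5352 -0.0066  0.0725] [ 0.5355 -0.0071  0.06  ]
obj 295 [19 20] [ 0.5372 -0.0759  0.072 ] [ 0.5378 -0.077   0.06  ]
obj 293 [19 19] [0.5321 0.0532 0.0718] [0.5331 0.054  0.06  ]
obj 58 [10 10] [ 0.4974 -0.0274  0.0771] [ 0.497  -0.0276  0.06  ]
[0.40331454 0.20255624 0.14867511]
tab 66 [0.4875664  0.20572276 0.07478659] [0.47836764 0.19891958 0.06040543] [0.49921025 0.21066149 0.08701632]
```

View pics/j3.png

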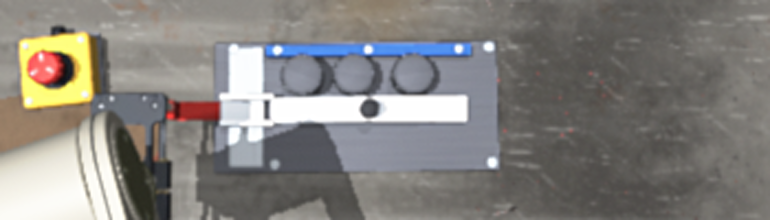

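carry_out(increments=[[[0.029, 0.003, 0, 0, 0, 0], [0, 0.045, 0, 0, 0, 0], [0, 0.0385, 0, 0, 0, 0], [0, 0, 0.04, 0, 0, 0], [0, 0, 0.04, 0, 0, 0], [0, 0, 0.0135, 0, 0, 0], [0, 0, 0, 0, 0, 0], [0, 0, 0, 0, 0, 0]]])

```text
clock: 31.65
tool_pos: [0.4894, 0.2344, 0.0566]
orientation: [179.9, -0.0, 91.9]
force: [0.2, 0.8, -0.1]
opening: 0.0008
gripper_force: 0.0
```

carry_out(increments=[[[-0.008, 0, 0, 0, 0, 0], [-0.006, 0, 0, 0, 0, 0], [-0.006, 0, 0, 0, 0, 0], [-0.006, 0, 0, 0, 0, 0], [-0.005, 0, 0, 0, 0, 0], [-0.005, 0, 0, 0, 0, 0], [-0.004, 0, 0, 0, 0, 0]]])

```text
clock: 32.35
tool_pos: [0.4895, 0.1944, 0.0548]
orientation: [-180.0, -0.0, 92.0]
force: [0.2, 4.2, -3.4]
opening: 0.0005
gripper_force: 2.3
```

carry_out(increments=[[[-0.003, 0, 0, 0, 0, 0], [-0.003, 0, 0, 0, 0, 0], [0, 0, 0, 0, 0, 0]]])

```text
clock: 32.65
tool_pos: [0.4896, 0.1885, 0.0548]
orientation: [-179.9, -0.0, 92.0]
force: [-0.7, 3.2, -2.9]
opening: 0.0003
gripper_force: 1.9
```

carry_out(increments=[[[-0.002, 0, 0, 0, 0, 0], [0, 0, 0, 0, 0, 0]]])

```text
clock: 32.85
tool_pos: [0.4896, 0.1872, 0.0546]
orientation: [-179.9, -0.1, 92.0]
force: [0.3, 7.5, -6.0]
opening: 0.0005
gripper_force: 3.6
```

carry_out(increments=[[[-0.002, 0, 0, 0, 0, 0], [0, 0, 0, 0, 0, 0]]])

```text
clock: 33.05
tool_pos: [0.4897, 0.1857, 0.0545]
orientation: [-180.0, -0.1, 92.0]
force: [2.1, 10.8, -9.0]
opening: 0.0007
gripper_force: 5.0
```

carry_out(increments=[[[-0.002, 0, 0, 0, 0, 0], [0, 0, 0, 0, 0, 0]]])

```text
clock: 33.25
tool_pos: [0.4896, 0.1841, 0.0543]
orientation: [-179.9, -0.1, 92.0]
force: [2.6, 12.9, -10.7]
opening: 0.0007
gripper_force: 6.2
```

carry_out(increments=[[[-0.002, 0, 0, 0, 0, 0], [0, 0, 0, 0, 0, 0]]])

```text
clock: 33.45
tool_pos: [0.4895, 0.1826, 0.0541]
orientation: [-179.9, -0.2, 92.0]
force: [2.2, 14.8, -13.2]
opening: 0.0003
gripper_force: 7.5
```

carry_out(increments=[[[-0.001, 0, 0, 0, 0, 0], [0, 0, 0, 0, 0, 0]]])

```text
clock: 33.65
tool_pos: [0.4895, 0.182, 0.054]
orientation: [-179.9, -0.2, 92.0]
force: [2.1, 17.0, -13.2]
opening: 0.0003
gripper_force: 8.4
```

carry_out(increments=[[[0.01, 0, 0, 0, 0, 0], [0.03, 0, 0, 0, 0, 0], [0.01, 0, -0.045, 0, 0, 0], [0, 0, -0.045, 0, 0, 0], [0, -0.04, -0.01, 0, 0, 0], [0.04, -0.04, 0, 0, 0, 0], [0, 0, 0, 0, 0, 0], [0, 0, 0, 0, 0, 0]]])

```text
clock: 34.45
tool_pos: [0.412, 0.2627, 0.1558]
orientation: [179.9, 0.0, 92.1]
force: [-0.1, -0.2, -0.6]
opening: 0.0004
gripper_force: 0.0
```

```bash
python3 - <<'E'
from h import *
im,W=look('j4')
im,W=cap('scene');W=cloud('scene',W);hs=cv2.cvtColor(im,cv2.COLOR_RGB2HSV)
cv2.imwrite('pics/s4.png',im[150:400,230:530,::-1])
red=((hs[...,0]<8)|(hs[...,0]>172))&(hs[...,1]>150)&(hs[...,2]>80)
P=W[red];P=P[(P[:,2]>.055)&(P[:,2]<.1)&(P[:,1]>.1)&(P[:,1]<.25)&(P[:,0]>.4)&(P[:,0]<.6)]
print('tab',len(P),P.mean(0),P.min(0),P.max(0))
M=(np.hypot(W[...,0]-.533,W[...,1]-.3485)<.03)&(W[...,2]>.085);P=W[M]
print('head',len(P),P.mean(0),P.max(0),P.min(0)); print(robot.state()['tool_pos'])
E
```

```text
obj 295 [20 20] [ 0.5351 -0.0066  0.0724] [ 0.5354 -0.007   0.06  ]
obj 295 [19 20] [ 0.5374 -0.0759  0.0724] [ 0.5378 -0.0771  0.06  ]
obj 295 [19 19] [0.5321 0.0533 0.0723] [0.5332 0.054  0.06  ]
obj 62 [10  9] [ 0.4951 -0.0263  0.077 ] [ 0.4961 -0.0269  0.06  ]
tab 47 [0.48976053 0.17269098 0.06822038] [0.48101122 0.1665975  0.05714616] [0.49902394 0.17672542 0.07828338]
head 230 [0.53198464 0.35225954 0.0960855 ] [0.55570374 0.36976665 0.10399013] [0.51281099 0.32756263 0.0850195 ]
[0.41279375 0.26191787 0.1553    ]
```

View pics/s4.png

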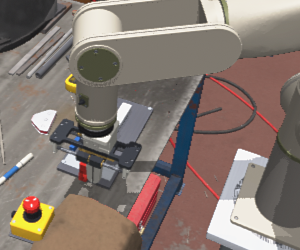

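carry_out(increments=[[[-0.03, 0.04, 0, 0, 0, 0], [-0.022, 0.035, 0, 0, 0, 0], [0, 0, 0.04, 0, 0, 0], [0, 0, 0.04, 0, 0, 0], [0, 0, 0.021, 0, 0, 0], [0, 0, 0, 0, 0, 0], [0, 0, 0, 0, 0, 0]]])

```text
clock: 35.25
tool_pos: [0.4893, 0.2122, 0.0542]
orientation: [-180.0, 0.0, 91.9]
force: [0.2, 0.3, 0.2]
opening: 0.0009
gripper_force: 0.0
```

carry_out(increments=[[[-0.01, 0, 0, 0, 0, 0], [-0.01, 0, 0, 0, 0, 0], [-0.006, 0, 0, 0, 0, 0], [-0.003, 0, 0.0003, 0, 0, 0], [-0.002, 0, 0.0003, 0, 0, 0], [0, 0, 0, 0, 0, 0]]])

```text
clock: 35.85
tool_pos: [0.4903, 0.1822, 0.054]
orientation: [179.9, -0.0, 92.0]
force: [-0.1, 1.6, 1.1]
opening: 0.0003
gripper_force: 0.6
```

carry_out(increments=[[[-0.001, 0, 0.0002, 0, 0, 0], [-0.001, 0, 0.0002, 0, 0, 0], [0, 0, 0, 0, 0, 0]]])

```text
clock: 36.15
tool_pos: [0.4903, 0.1822, 0.054]
orientation: [179.9, -0.2, 92.0]
force: [-2.6, 9.6, 4.4]
opening: 0.0008
gripper_force: 4.9
```

carry_out(increments=[[[-0.001, 0, 0.0003, 0, 0, 0], [-0.001, 0, 0.0003, 0, 0, 0], [0, 0, 0, 0, 0, 0]]])

```text
clock: 36.45
tool_pos: [0.4904, 0.1815, 0.0539]
orientation: [179.9, -0.3, 92.0]
force: [-3.3, 15.5, 6.6]
opening: 0.0006
gripper_force: 7.8
```

carry_out(increments=[[[-0.001, 0, 0, 0, 0, 0], [-0.001, 0, 0, 0, 0, 0], [0, 0, 0, 0, 0, 0]]])

```text
clock: 36.75
tool_pos: [0.4905, 0.18, 0.0537]
orientation: [179.9, -0.4, 92.0]
force: [-2.0, 18.6, 4.6]
opening: 0.0002
gripper_force: 9.2
```

carry_out(increments=[[[-0.001, 0, 0, 0, 0, 0], [0, 0, 0, 0, 0, 0]]])

```text
clock: 36.95
tool_pos: [0.4905, 0.1793, 0.0536]
orientation: [179.9, -0.4, 92.0]
force: [-1.5, 19.5, 3.7]
opening: 0.0006
gripper_force: 9.9
```

carry_out(increments=[[[0.01, 0, 0, 0, 0, 0], [0.035, 0, 0, 0, 0, 0], [0.01, 0, -0.04, 0, 0, 0], [0, 0, -0.04, 0, 0, 0], [0.04, 0.012, -0.005, 0, 0, 0], [0.04, 0.02, 0, 0, 0, 0], [0.03, 0.014, 0, 0, 0, 0], [0, 0, 0, 0, 0, 0], [0, 0, 0, 0, 0, 0]]], gripper=0.07, force=10)

```text
clock: 37.85
tool_pos: [0.53, 0.3417, 0.1365]
orientation: [-179.9, 0.1, 92.0]
force: [-0.5, -0.4, 0.2]
opening: 0.0674
gripper_force: 0.0
```

```bash
python3 - <<'E'
from h import *
im,W=look('j5')
hs=cv2.cvtColor(im,cv2.COLOR_RGB2HSV);red=((hs[...,0]<8)|(hs[...,0]>172))&(hs[...,1]>150)&(hs[...,2]>80)
P=W[red];P=P[(P[:,2]>.055)&(P[:,2]<.1)&(P[:,1]>.1)&(P[:,1]<.25)&(P[:,0]>.4)&(P[:,0]<.6)]
print('tab',len(P)); print(P.mean(0),P.min(0),P.max(0)) if len(P) else 0
print(robot.state()['tool_pos'],robot.state()['opening'])
E
```

```text
obj 296 [20 20] [ 0.5347 -0.0065  0.0724] [ 0.5354 -0.007   0.06  ]
obj 295 [19 20] [ 0.5373 -0.0758  0.0722] [ 0.5378 -0.077   0.06  ]
obj 292 [19 19] [0.5322 0.0533 0.0723] [0.5334 0.054  0.06  ]
obj 63 [10  9] [ 0.4974 -0.0251  0.0771] [ 0.4968 -0.0264  0.06  ]
tab 29
[0.48841913 0.16550807 0.07503434] [0.48018688 0.16202859 0.06732102] [0.49797019 0.16929945 0.08062774]
[0.52996448 0.34109829 0.13672618] 0.06891763428787732
```

View pics/j5.png

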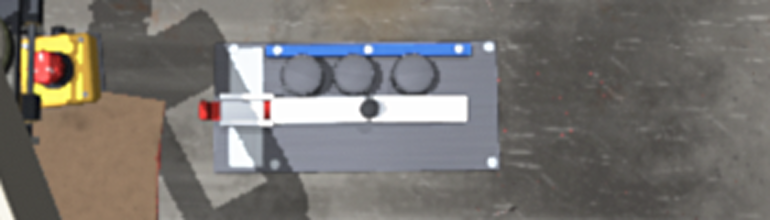

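carry_out(increments=[[[0.007, 0.003, 0, 0, 0, 0], [0, 0, 0.03, 0, 0, 0], [0, 0, 0.025, 0, 0, 0], [0, 0, 0.01, 0, 0, 0], [0, 0, 0, 0, 0, 0], [0, 0, 0, 0, 0, 0]]])

```text
clock: 38.5
tool_pos: [0.5338, 0.3486, 0.0737]
orientation: [179.9, -0.0, 91.9]
force: [0.4, -0.2, 0.6]
opening: 0.0701
gripper_force: 0.0
```

carry_out(increments=[[[0, 0, 0, 0, 0, 0], [0, 0, 0, 0, 0, 0], [0, 0, 0, 0, 0, 0], [0, 0, 0, 0, 0, 0], [0, 0, 0, 0, 0, 0], [0, 0, 0, 0, 0, 0]]], gripper=0.0)

```text
clock: 39.1
tool_pos: [0.534, 0.3488, 0.073]
orientation: [179.9, -0.0, 92.0]
force: [3.7, 0.5, 0.7]
opening: 0.0394
gripper_force: 10.0
```

carry_out(increments=[[[0, 0, 0, 0, 0, 6], [0, 0, 0, 0, 0, 7], [0, 0, 0, 0, 0, 7], [0, 0, 0, 0, 0, 7], [0, 0, 0, 0, 0, 7], [0, 0, 0, 0, 0, 7], [0, 0, 0, 0, 0, 6], [0, 0, 0, 0, 0, 4], [0, 0, 0, 0, 0, 0], [0, 0, 0, 0, 0, 0]]])

```text
clock: 40.1
tool_pos: [0.5353, 0.3483, 0.0737]
orientation: [179.9, -0.2, 40.9]
force: [7.1, -2.8, 2.0]
opening: 0.0394
gripper_force: 10.0
```

carry_out(increments=[[[0, 0, 0, 0, 0, 0], [0, 0, 0, 0, 0, 0], [0, 0, 0, 0, 0, 0], [0, 0, 0, 0, 0, 0], [0, 0, -0.03, 0, 0, 0], [0, 0, -0.04, 0, 0, 0], [0, 0, -0.04, 0, 0, 0], [-0.04, -0.03, 0, 0, 0, 0], [-0.04, -0.03, 0, 0, 0, 0], [-0.04, -0.03, 0, 0, 0, 0], [0, 0, 0, 0, 0, 0], [0, 0, 0, 0, 0, 0]]], gripper=0.07)

```text
clock: 41.3
tool_pos: [0.3826, 0.338, 0.1826]
orientation: [180.0, -0.0, 41.1]
force: [1.2, 0.4, 0.4]
opening: 0.0701
gripper_force: 0.0
```

```bash
python3 - <<'E'
from h import *
im,W=look('j6')
im,d=cap('scene');W=cloud('scene',d)
M=(np.hypot(W[...,0]-.533,W[...,1]-.3485)<.03)&(W[...,2]>.085);P=W[M]
print('head',len(P),P.mean(0),P.max(0))
E
```

```text
obj 294 [20 20] [ 0.5352 -0.0066  0.0724] [ 0.5355 -0.0071  0.06  ]
obj 295 [19 20] [ 0.5373 -0.0758  0.0722] [ 0.5379 -0.077   0.06  ]
obj 294 [19 19] [0.5321 0.0532 0.0722] [0.5333 0.054  0.06  ]
obj 58 [10  9] [ 0.4951 -0.0263  0.0774] [ 0.4964 -0.0265  0.06  ]
head 246 [0.5314252  0.35269319 0.10264774] [0.55173873 0.36969436 0.11081115]
```

View pics/j6.png

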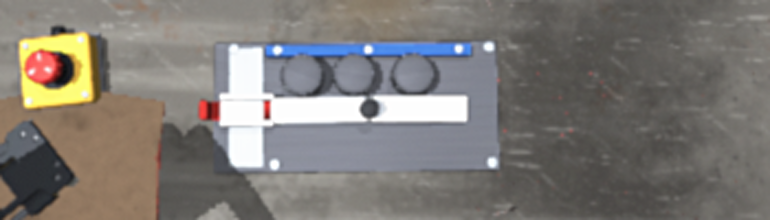

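The head is up again (crown about 0.106–0.110, as at the start). The three stubs are clamped, the wedge is in, and the gripper is clear of everything.

```bash
python3 -c "
from cell import robot
print(robot.finish_job())"
```

```text
the job is handed in; nothing more can be done
None
```

The job is handed in: I latched the e-stop first, clamped all three stubs present upright in the jig with the wedge driven to about 37 mm, then twisted the e-stop so it popped up; I did not pull on the bar to test the jam, and one bar push briefly reached about 63 N along the push (about 83 N overall) at the wrist, under the 120 N limit.

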